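Set the click stop and butt the stretcher bar

ROBOT

A 6-joint arm with a two-finger parallel gripper is mounted at the origin on a cart in front of the work surface, level with it; the furniture and walls round the work are solid. World frame = base frame: x ahead of the robot, y to its left, z up, the work surface at z = 0. Lengths are in m, angles in rad, forces in N, time in s.
With the tool pointing down it reaches from about 0.3 to 0.775 m from the base axis. Payload 14.6 kg.
Tool frame: the origin (TCP) lies at the very end of the fingers, on their centre line; the grasp point (between the pads) lies 19 mm behind it; z points along the fingers, y is the line along which they close (so a half turn about z gives the same grasp; the last joint's range is limited). The gripper opens to 94 mm and grips with 3 to 60 N. Pads are 16 mm wide; open, the fingers measure 119 mm over their backs; the gripper's body (75 mm by 177 mm) begins 78 mm behind the grasp point.
Start: joints at [-1.215, 0.3, 1.521, -0, 1.321, -0.067], TCP at [0.226, -0.502, 0.205] pointing down, gripper open.
Joint ranges: [-3.03, 3.03], [-0.79, 2.21], [0.23, 2.52], [-1.04, 4.18], [0, 3.07], [-2.55, 2.55]. Speed limits (rad/s): [2.22, 2.22, 2.57, 3.14, 3.14, 3.14].

INTERFACE

Orientations are given as [roll, pitch, yaw] about the fixed x, y, z axes, in that order (R = Rz(yaw) Ry(pitch) Rx(roll)).
In Python, from station import ctrl, cams gives the robot as it stands. The module is installed in compiled form; this text tells all that it offers.
- The arm moves only by the tool arm_command, never from a script. Its argument "plan" is a list that holds one entry, the list of rows, each a list of 7 numbers: the shift along the tool's x, y, z in shares of 750 mm (1.0 is 750 mm), then the turn, a rotation vector about the tool's x, y, z in normalised numbers (1 is 120 degrees), then the closure, from -1 (fully open) to 1 (shut). A call has 1 to 12 rows; each row is the pose to reach, as a shift and turn from the pose commanded when the call began, along the tool's axes at that moment; what a row does not reach only later rows make up. A row lasts 1/10 s, in which the tool goes at most 50 mm and 8.59 degrees, less where a joint would pass 70% of its speed; a pose out of reach is approached as far as the arm can. Shift and turn numbers lie between -1 and 1, and a call with a number outside is refused. A call with a gripper value outside its range is refused whole. The fingers move at their own pace and stop on an object; "squeeze" is the grip in N (left out, the last holds). Time passes only in rows, so rows that repeat a pose let the fingers close. It gives the time, the measured TCP pose, the force, the opening and the grip force at its end, in the units of the state.
- ctrl.get_obs(): the state, without advancing time (a new reading comes with each control period).
- cams.camera(name): name is "scene" or "top" or "wrist"; returns (picture, depth): 400x640x3 uint8, blue, green, red; 400x640 float32, m along the optical axis (not along the pixel's ray), 0 where there is no reading.
- cams.camera_info(name): a dict with "fx", "fy", "cx", "cy" (pixels), "dist_coeffs" ([k1, k2, p1, p2, k3] as OpenCV has them; the pictures are not rectified), "world_to_cam" (4x4, takes a point from world to camera coordinates). Camera axes: x right, y down, z forward; pixel columns grow to the right and rows downward; lengths in m; the calibration is good to about 2 mm. A picture is of the moment at which its call begins: read the wrist's pose just before it. camera_info takes no time and is no camera call; for the wrist camera it gives the pose at the moment of the call.
- ctrl.hand_in(): hands the job in; it is judged then, once.
The state is a dict: "time_s": time; "qpos": joint angles; "joint_vel": joint speeds; "tau": joint torques, N m; "ee_pos": TCP position; "eef_rot": TCP orientation; "force": force on the tool from outside, world axes, zero at the start; "moment": the same for the moment, N m; "grip_width": finger opening in m; "grip_force": force on a finger pad.
Only numpy, scipy, OpenCV 4.12 (cv2) and the standard library are available. Lean on these libraries where they do the work, as an engineer would, in place of code of your own. Each camera call takes 0.05 s, during which the arm holds its last target. There are 200 camera calls.

TASK

On the length gauge, push the aluminium stop along its rail with a fingertip until its spring plunger clicks into the notch of the steel click clip, without forcing it on through the notch. Then push the wooden bar along the channel from behind, gently, until its end butts against the stop, leaving the stop clicked in. Only push with the fingers: do not lift the bar or use it to drive the stop, and leave the tape roll, jar and paint tube where they are.

Things in the scene. Friction and masses are not known exactly. Their poses are not given: they have to be found in the camera images.
- gauge: Fixed length gauge: plywood base, own x -44 to 44, y -200 to 170 mm, origin at table height, +y end to the robot's left. A straight channel runs along its y: centreline at x = -14 mm, floor 12 mm above the table, 37 mm wide between two aluminium strips whose tops are 18 mm above the table; both ends open.
- stop (a joint): Travel of the stop along the gauge's +y axis in m, 0 to 0.15; at 0 its middle is at gauge y = 0. It starts at the low end and is to be pushed toward +y. Friction about 1 N; a slide only, it cannot be lifted. On the click clip's ramp it slides back if let go before the click. On the click clip's ramp it slides back if let go before the click.
- stop_face (a point): Centre of the stop's flat -y face, on the channel's centreline, 40 mm above the table; axes as the gauge's. The stop: aluminium block across the channel, 46 mm wide, 30 mm long in +y from here, spanning 20 to 60 mm above the table, with an arm to gauge +x carrying the plunger (42 mm in +x from here; black knob, 16 mm across, top 79 mm above the table and rising with it).
- stop_plunger (a point): Lower tip of the plunger when it is right down: it moves with the stop only, not with the plunger; 42 mm in gauge x and 42 mm in gauge x and 15 mm in +y from the stop's face, 20 mm above the table; axes as the gauge's.
- plunger (a joint): Rise of the spring plunger in m: 0 hanging free, about 0.008 on the crest of the click clip, about 0.004 seated in its notch. The spring gives 9 N at 0 and 12 N on the crest.
- click_clip: Steel clip 14 x 64 x 16 mm fixed on the gauge below the plunger's path, 85 to 125 mm along gauge y. Origin: middle of its underside, below its V notch; axes as the gauge's. A ramp rises over 26 mm to a crest 6 mm before the notch's middle; mirrored beyond. The ramp takes 5 to 9 N; from 6 mm before the middle the force dips as the stop drops in; seated, it resists again, 13 to 17 N forcing it on.
- bar: Loose piece of wooden stretcher bar, 34 (x) x 85 (y) x 28 mm, about 0.12 kg, lying in the channel on the -y side of the stop with a gap of 60 mm or more between. Origin at the middle of its underside, y along the channel. Its top is 40 mm above the table. Sliding it takes about 1 N.
- bar_front (a point): Centre of the bar's end face that looks to +y (to the stop), 14 mm above its underside.
- bar_back (a point): Centre of the bar's other end face (to -y), where it is pushed, 14 mm above its underside.
- tape_roll: Bystander: roll of masking tape 100 mm across, 25 mm high, lying behind the gauge.
- jar: Bystander: glass jar with black lid, 60 mm across, 69 mm high, behind the gauge to the right.
- tube: Bystander: white paint tube 106 mm long, to the left of the gauge.
Mind the look-alikes: they are no part of the job. There is more than one size of the bar; the one meant has the size given above.

How it is judged:
On the way, in this order (a step that is already met when the one before it is completed fails the run):
1. the stop is clicked into the notch of the click clip (y of stop_plunger in the frame of click_clip between -0.003 and 0.003 m and value of joint plunger below 0.006 m), for 0.2 s.
2. the bar's end butts against the stop (y of bar_front in the frame of stop_face above -0.003 m), for 0.2 s.
At the end, for the whole second after the job is handed in: The stop's plunger sits in the clip's notch (within 3 mm of its middle along the rail, plunger down in the notch), and the bar lies flat and still in the channel with its end within 3 mm of the stop's face (all of step 1 and y of bar_front in the frame of stop_face above -0.003 m and z of bar in the frame of gauge below 0.016 m and angle between the y axis of bar and the y axis of gauge, either way round below 0.1 rad and linear speed of bar below 0.01 m/s); the robot touches nothing.
It fails at once if the stop is forced through the notch (more than 8 mm past its middle) (y of stop_plunger in the frame of click_clip above 0.008 m).
It fails at once if the bar is lifted more than 8 mm off the channel floor (z of bar in the frame of gauge above 0.02 m).
It fails at once if the bar is driven against the stop while the stop is short of the notch (y of bar_front in the frame of stop_face above -0.001 m and y of stop_plunger in the frame of click_clip below -0.006 m).
It fails at once if a bystander is moved more than 30 mm (distance of any of tape_roll, jar, tube from where it was at the start of the episode above 0.03 m).
It also fails if it takes over 72 s, if anything falls off the work surface, if the arm or the gripper's body presses on something with over 40 N, if the wrist force passes 120 N, or if a joint passes its speed limit or range.

## Working session

There is one attempt and no reset: what is moved stays moved. The work goes in short steps, Python scripts to look and compute and a tool call to move; the robot and the scene stay as the last step left them, time stands still between calls to the robot, and variables do not carry over. Pictures are saved under pics/ and viewed, at most 10 in all, crops included, and the job is handed in when it is done.

Besides the shell and the picture viewer there is one more tool, called in YAML: its name, and indented under it one key for each argument. arm_command: Moves the arm, as the interface text tells. Its arguments: {"type":"object","properties":{"plan":{"type":"array"},"squeeze":{"type":"number"}},"required":["plan"]}

```bash
mkdir -p pics; cat > h.py <<'E'
import numpy as np, cv2
from station import ctrl, cams
def ray(name,uv,info=None):
    i=info or cams.camera_info(name)
    K=np.array([[i['fx'],0,i['cx']],[0,i['fy'],i['cy']],[0,0,1.]])
    p=cv2.undistortPoints(np.array(uv,float).reshape(-1,1,2),K,np.array(i['dist_coeffs'],float)).reshape(-1,2)
    T=np.array(i['world_to_cam']);R=T[:3,:3];o=-R.T@T[:3,3]
    return o,(R.T@np.c_[p,np.ones(len(p))].T).T
def onplane(name,uv,z,info=None):
    o,d=ray(name,uv,info); return o+d*((z-o[2])/d[:,2])[:,None]
def deproj(name,uv,depth,info=None):
    o,d=ray(name,uv,info)
    return np.array([o+dd*np.median(depth[int(v)-1:int(v)+2,int(u)-1:int(u)+2]) for (u,v),dd in zip(uv,d)])
def save(name,f):
    im,d=cams.camera(name); cv2.imwrite(f'pics/{f}.png',im); np.save(f'pics/{f}.npy',d); return im,d
E
python3 - <<'E'
from h import *
a,_=save('top','top0'); b,_=save('scene','scene0')
for n in('top','scene'):
    i=cams.camera_info(n); T=np.array(i['world_to_cam']); print(n,i['fx'],-T[:3,:3].T@T[:3,3])
o=ctrl.get_obs(); print({k:np.round(v,3) for k,v in o.items()})
E
```

```text
top 423.4052834834904 [ 0.39569643 -0.14000594  1.2959795 ]
scene 416.6653778791456 [-0.19753687 -0.9899657   0.51980814]
{'time_s': np.float64(0.1), 'qpos': array([-1.215,  0.3  ,  1.522, -0.   ,  1.321, -0.067]), 'joint_vel': array([ 0.   , -0.002, -0.001,  0.   , -0.001,  0.   ]), 'tau': array([ 2.0000e-03, -5.3264e+01, -3.5328e+01,  7.1000e-02,  2.4000e-02,
       -0.0000e+00]), 'ee_pos': array([ 0.226, -0.501,  0.205]), 'eef_rot': array([-3.141, -0.   ,  0.423]), 'force': array([ 0.402,  0.49 , -0.103]), 'moment': array([0.006, 0.049, 0.021]), 'grip_force': np.float64(0.0), 'grip_width': np.float64(0.094)}
```

View pics/top0.png

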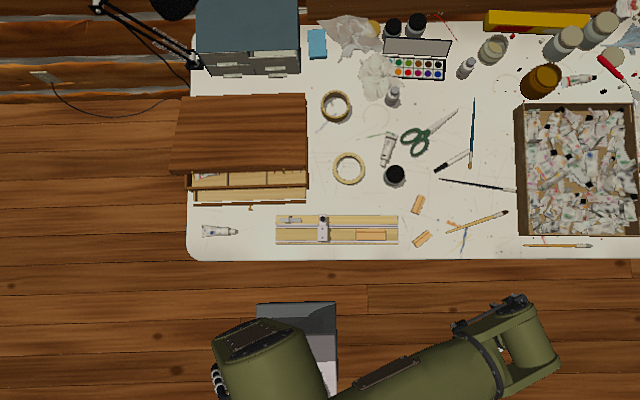

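View pics/scene0.png

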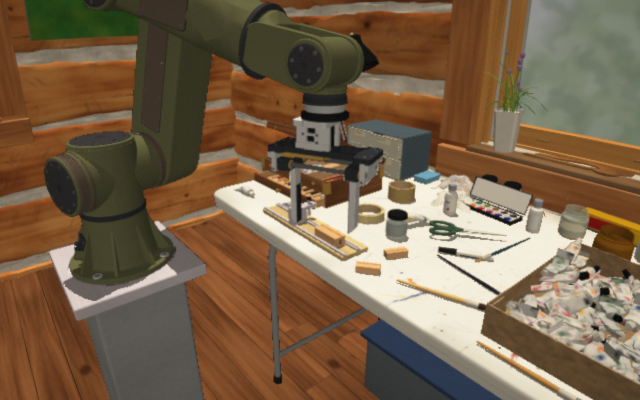

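The top view shows the gauge at about (276–398, 215–244), the stop at (323,228) with its clip at (291,219), and the tube at (219,230). The tape is at (349,168) and the jar at (394,174). There are three candidates for the bar: wood in the channel at (371,236), and loose offcuts at (418,205) and (422,239). The one at (371,236) fits best, since it lies in the channel on the -y side of the stop and is about 85 mm long. I'll confirm that in an enlarged crop and measure.

```bash
python3 - <<'E'
from h import *
im=cv2.imread('pics/top0.png'); d=np.load('pics/top0.npy')
c=im[195:255,265:437]; cv2.imwrite('pics/crop0.png',cv2.resize(c,None,fx=4.6,fy=4.6,interpolation=cv2.INTER_CUBIC))
print('gauge corners',np.round(onplane('top',[(276,215),(398,215),(276,244),(398,244)],0.012),3))
print('bar',np.round(onplane('top',[(356,232),(386,240)],0.04),3))
print('stop',np.round(onplane('top',[(317,228),(329,228)],0.06),3), deproj('top',[(323,231),(371,236),(323,219)],d)[:,2])
print('offcuts',np.round(onplane('top',[(418,205),(422,239)],0.028),3))
E
```

```text
gauge corners [[ 0.507  0.006  0.012]
 [ 0.496 -0.364  0.012]
 [ 0.42   0.008  0.012]
 [ 0.409 -0.359  0.012]]
bar [[ 0.447 -0.233  0.04 ]
 [ 0.421 -0.32   0.04 ]]
stop [[ 0.461 -0.118  0.06 ]
 [ 0.46  -0.153  0.06 ]] [0.06238356 0.04050058 0.07733347]
offcuts [[ 0.523 -0.422  0.028]
 [ 0.421 -0.427  0.028]]
```

View pics/crop0.png

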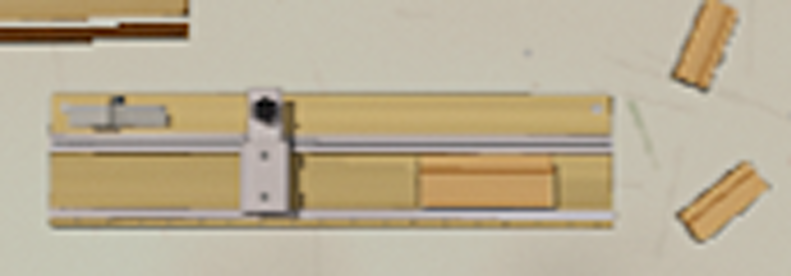

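The crop confirms it: the bar in the channel is straight and lined up behind the stop, while the two offcuts lie loose off the gauge and are shorter (about 55–60 mm). Next I'll check clearance to the box behind, and the gauge's yaw.

```bash
python3 - <<'E'
from h import *
d=np.load('pics/top0.npy'); im=cv2.imread('pics/top0.png')
uv=[(u,v) for v in (165,175,185,195,200,206) for u in (260,285,303)]
print(np.round(deproj('top',uv,d),3))
i=cams.camera_info('top'); print(np.round(i['world_to_cam'],3))
# strip line: bright grey edge top/bottom of gauge by gradients
g=cv2.cvtColor(im,cv2.COLOR_BGR2HSV)
m=(g[...,1]>60)&(g[...,2]>120); m[:205]=0; m[250:]=0; m[:,:262]=0; m[:,402:]=0
c=max(cv2.findContours(m.astype(np.uint8)*255,cv2.RETR_EXTERNAL,cv2.CHAIN_APPROX_NONE)[0],key=cv2.contourArea)
m2=cv2.morphologyEx(m.astype(np.uint8),cv2.MORPH_CLOSE,np.ones((9,9)))
c=max(cv2.findContours(m2,cv2.RETR_EXTERNAL,cv2.CHAIN_APPROX_NONE)[0],key=cv2.contourArea)
P=onplane('top',c.reshape(-1,2),.012); print(cv2.minAreaRect((P[:,:2]*1000).astype(np.float32)))
E
```

```text
[[ 0.621  0.022  0.22 ]
 [ 0.619 -0.043  0.219]
 [ 0.617 -0.09   0.218]
 [ 0.627  0.049  0.045]
 [ 0.624 -0.027  0.045]
 [ 0.622 -0.081  0.045]
 [ 0.589  0.043  0.087]
 [ 0.587 -0.03   0.087]
 [ 0.585 -0.082  0.089]
 [ 0.571  0.055  0.011]
 [ 0.568 -0.022  0.012]
 [ 0.566 -0.078  0.012]
 [ 0.555  0.055  0.009]
 [ 0.554 -0.021  0.002]
 [ 0.548 -0.078  0.037]
 [ 0.538  0.057  0.001]
 [ 0.535 -0.021  0.001]
 [ 0.533 -0.076  0.002]]
[[-0.03  -0.999 -0.022 -0.1  ]
 [-0.992  0.032 -0.125  0.559]
 [ 0.125  0.018 -0.992  1.238]
 [ 0.     0.     0.     1.   ]]
((457.9656982421875, -175.70042419433594), (366.906005859375, 87.4488525390625), 88.19781494140625)
```

The rows are not in the units I measure in: shifts go in shares of 750 mm and turns go in shares of 120 degrees. I convert before sending: 290 mm / 750 = 0.3867, 275 mm / 750 = 0.3667, -1.117 rad / 2.0944 = -0.5333.

arm_command:
  plan:
    - [[0.0533, -0.02, 0, 0, 0, -0.0668, 1], [0.1067, -0.04, 0, 0, 0, -0.1337, 1], [0.16, -0.0613, 0, 0, 0, -0.2005, 1], [0.2133, -0.0827, 0, 0, 0, -0.2674, 1], [0.2667, -0.104, 0, 0, 0, -0.3342, 1], [0.32, -0.1253, 0, 0, 0, -0.4011, 1], [0.3667, -0.1427, 0, 0, 0, -0.4679, 1], [0.3867, -0.1507, 0, 0, 0, -0.5333, 1], [0.3867, -0.1507, 0, 0, 0, -0.5333, 1], [0.3867, -0.1507, 0, 0, 0, -0.5333, 1]]
  squeeze: 40

```text
time_s: 1.1
ee_pos: [0.4434, -0.2797, 0.2052]
eef_rot: [-3.141, -0.0, 1.537]
force: [-0.3, -0.6, -0.6]
grip_width: 0.0175
grip_force: 0.0
```

```bash
python3 - <<'E'
from h import *
o=ctrl.get_obs(); print(o['ee_pos'],o['eef_rot'],o['time_s'],o['grip_width'])
i=cams.camera_info('wrist'); save('wrist','w0'); np.save('pics/w0_info.npy',i,allow_pickle=True)
T=np.array(i['world_to_cam']);print(-T[:3,:3].T@T[:3,3],T[2,:3])
E
```

```text
[ 0.44344972 -0.27967695  0.20517995] [-3.14101085e+00 -1.83835176e-04  1.53667470e+00] 1.1 0.01753463081956484
[ 0.44609896 -0.21223679  0.3845354 ] [-0.00825606 -0.23387314 -0.97223207]
```

View pics/w0.png

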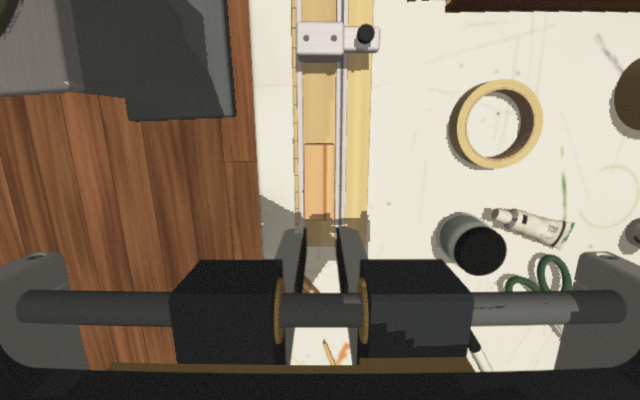

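The wrist view shows the stop's -y top edge near row 55 (columns 298–378), its knob at (366,34), and the bar at (304–334, 143–220). The clip is still out of frame. I'll measure the stop and bar.

```bash
python3 - <<'E'
from h import *
i=np.load('pics/w0_info.npy',allow_pickle=True).item(); d=np.load('pics/w0.npy'); im=cv2.imread('pics/w0.png')
print(im[44:66,320].tolist()); print(d[44:66:2,320])
print('stop top edge',np.round(onplane('wrist',[(302,53),(340,53),(302,22)],.06,i),4))
print('stop h',np.round(deproj('wrist',[(325,46),(320,180),(320,90)],d,i),4))
print('bar front',np.round(onplane('wrist',[(304,144),(334,144),(303,210),(334,210)],.04,i),4))
print('strips inner z18',np.round(onplane('wrist',[(303,90),(336,90),(304,130),(336,130)],.018,i),4))
E
```

```text
[[211, 217, 225], [212, 218, 227], [212, 218, 227], [216, 221, 229], [214, 219, 228], [214, 220, 228], [214, 221, 229], [213, 219, 227], [192, 200, 213], [164, 171, 182], [129, 134, 142], [85, 88, 92], [72, 75, 79], [68, 72, 74], [70, 74, 78], [71, 72, 75], [72, 75, 79], [66, 70, 73], [72, 78, 85], [73, 101, 116], [75, 105, 120], [71, 100, 117]]
[0.2991304  0.3000072  0.3        0.30028638 0.30022424 0.30131203
 0.30693173 0.3169541  0.32597467 0.34185055 0.34794262]
stop top edge [[ 0.4304 -0.1459  0.06  ]
 [ 0.4664 -0.1472  0.06  ]
 [ 0.4316 -0.1187  0.06  ]]
stop h [[ 0.4524 -0.1405  0.0602]
 [ 0.443  -0.2721  0.0403]
 [ 0.4463 -0.1755  0.0118]]
bar front [[ 0.4273 -0.2327  0.04  ]
 [ 0.4593 -0.2338  0.04  ]
 [ 0.4228 -0.3055  0.04  ]
 [ 0.4575 -0.3067  0.04  ]]
strips inner z18 [[ 0.4277 -0.1754  0.018 ]
 [ 0.4638 -0.1767  0.018 ]
 [ 0.4268 -0.2184  0.018 ]
 [ 0.4628 -0.2197  0.018 ]]
```

Converted, 163 mm / 750 = 0.2173, 145 mm / 750 = 0.1933.

arm_command:
  plan:
    - [[0.06, 0.0013, 0, 0, 0, 0, 1], [0.1173, 0.0027, 0.0267, 0, 0, 0, 1], [0.1173, 0.0027, 0.0867, 0, 0, 0, 1], [0.1173, 0.0027, 0.1467, 0, 0, 0, 1], [0.1173, 0.0027, 0.1933, 0, 0, 0, 1], [0.1173, 0.0027, 0.2173, 0, 0, 0, 1], [0.1173, 0.0027, 0.2173, 0, 0, 0, 1], [0.1173, 0.0027, 0.2173, 0, 0, 0, 1]]

```text
time_s: 1.95
ee_pos: [0.4484, -0.1924, 0.0431]
eef_rot: [3.141, 0.0, 1.537]
force: [-0.2, 0.3, 1.2]
grip_width: 0.0008
grip_force: 0.0
```

```bash
python3 - <<'E'
from h import *
o=ctrl.get_obs(); print(o['ee_pos'],o['eef_rot'],o['time_s'],o['force'])
i=cams.camera_info('wrist'); save('wrist','w1'); np.save('pics/w1_info.npy',i,allow_pickle=True)
E
```

```text
[ 0.44844383 -0.19242836  0.04313424] [3.14126995e+00 1.78620368e-04 1.53729447e+00] 1.95 [-0.22285148  0.33531695  1.235922  ]
```

View pics/w1.png

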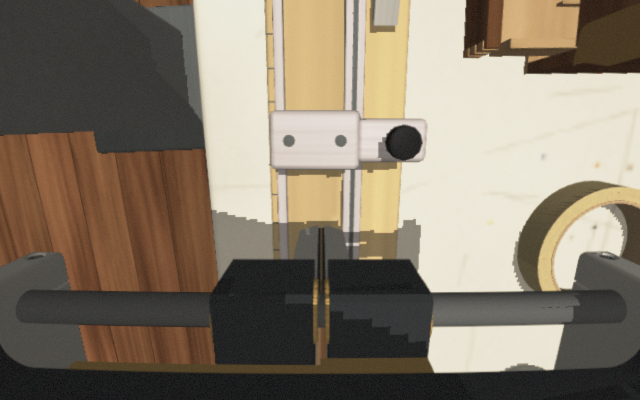

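The view shows the stop's near edge at row 167, its knob at (403,141), and the clip's near end at about (384,26) on the right.

```bash
python3 - <<'E'
from h import *
i=np.load('pics/w1_info.npy',allow_pickle=True).item(); d=np.load('pics/w1.npy'); im=cv2.imread('pics/w1.png')
print(d[0:40:3,385], im[14:34:2,382].tolist())
print('clip near end z.013..02',np.round(onplane('wrist',[(373,26),(396,26)],.014,i),4))
print('face',np.round(onplane('wrist',[(272,167),(360,167),(272,112)],.06,i),4))
print('knob',np.round(onplane('wrist',[(403,142)],.079,i),4))
t=np.load('pics/top0.npy'); tm=cv2.imread('pics/top0.png')
print('top clip ends',np.round(onplane('top',[(265+63/4.6,195+110/4.6),(265+168/4.6,195+117/4.6),(265+115/4.6,195+115/4.6)],.02),4))
print(t[219,274:306].round(3))
print(tm[219,274:306].sum(1))
E
```

```text
[0.17943032 0.17891045 0.17971112 0.17927687 0.18160103 0.18206555
 0.18328562 0.18382919 0.18597294 0.1912892  0.19181752 0.19173811
 0.19206    0.19262052] [[170, 185, 191], [171, 187, 193], [173, 187, 193], [171, 185, 192], [172, 187, 193], [168, 182, 190], [93, 122, 140], [79, 112, 130], [81, 112, 131], [138, 198, 225]]
clip near end z.013..02 [[ 0.4842 -0.0685  0.014 ]
 [ 0.4981 -0.0688  0.014 ]]
face [[ 0.4253 -0.1457  0.06  ]
 [ 0.4703 -0.1472  0.06  ]
 [ 0.4271 -0.1185  0.06  ]]
knob [[ 0.4872 -0.134   0.079 ]]
top clip ends [[ 0.4946 -0.0025  0.02  ]
 [ 0.4879 -0.0715  0.02  ]
 [ 0.4903 -0.0367  0.02  ]]
[1.298 1.297 1.288 1.289 1.282 1.286 1.28  1.281 1.28  1.28  1.277 1.276
 1.272 1.27  1.272 1.277 1.274 1.271 1.269 1.274 1.274 1.273 1.274 1.277
 1.274 1.277 1.283 1.289 1.285 1.288 1.286 1.284]
[576 548 499 473 489 476 481 490 492 492 491 490 498 507 434 364 430 450
 459 468 459 462 459 460 463 465 434 438 475 485 485 480]
```

Converted, 100 mm / 750 = 0.1333, 92 mm / 750 = 0.1227.

arm_command:
  plan:
    - [[0.016, 0, 0, 0, 0, 0, 1], [0.032, 0, 0, 0, 0, 0, 1], [0.0427, 0, 0, 0, 0, 0, 1], [0.0507, 0, 0, 0, 0, 0, 1], [0.0587, 0, 0, 0, 0, 0, 1], [0.0693, 0, 0, 0, 0, 0, 1], [0.08, 0, 0, 0, 0, 0, 1], [0.0907, 0, 0, 0, 0, 0, 1], [0.1013, 0, 0, 0, 0, 0, 1], [0.112, 0, 0, 0, 0, 0, 1], [0.1227, 0, 0, 0, 0, 0, 1], [0.1333, 0, 0, 0, 0, 0, 1]]

```text
time_s: 3.2
ee_pos: [0.4516, -0.091, 0.0424]
eef_rot: [-3.142, -0.0, 1.54]
force: [2.0, -2.3, 0.4]
grip_width: 0.0
grip_force: 0.9
```

```bash
python3 - <<'E'
from h import *
o=ctrl.get_obs(); print(o['ee_pos'],o['time_s'],o['force'])
i=cams.camera_info('wrist'); save('wrist','w2'); np.save('pics/w2_info.npy',i,allow_pickle=True)
E
```

```text
[ 0.45159663 -0.09099379  0.04241905] 3.2 [ 1.9757181  -2.3045052   0.40453594]
```

View pics/w2.png

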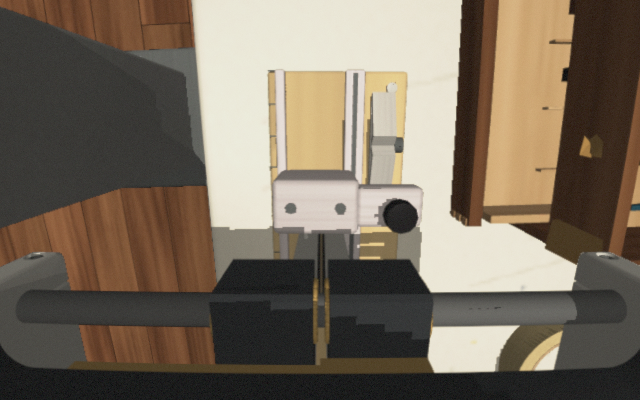

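The stop is moving with the finger: its near edge is at row 232 and the knob at (400,216). Ahead, the clip's far end is at row 93 and its notch at about (385,146).

```bash
python3 - <<'E'
from h import *
i=np.load('pics/w2_info.npy',allow_pickle=True).item(); d=np.load('pics/w2.npy'); im=cv2.imread('pics/w2.png')
print('knob',np.round(onplane('wrist',[(400,216)],.080,i),4),'face',np.round(onplane('wrist',[(318,232)],.06,i),4))
g=cv2.cvtColor(im,cv2.COLOR_BGR2GRAY); print(list(zip(range(88,185,2),g[88:185:2,379:389].mean(1).round())))
P=deproj('wrist',[(381,v) for v in range(92,182,3)],d,i); print(np.round(P[:,1:],4).tolist())
E
```

```text
knob [[ 0.4894 -0.0662  0.08  ]] face [[ 0.4507 -0.0798  0.06  ]]
[(88, np.float64(197.0)), (90, np.float64(193.0)), (92, np.float64(199.0)), (94, np.float64(205.0)), (96, np.float64(206.0)), (98, np.float64(206.0)), (100, np.float64(206.0)), (102, np.float64(206.0)), (104, np.float64(206.0)), (106, np.float64(207.0)), (108, np.float64(206.0)), (110, np.float64(207.0)), (112, np.float64(206.0)), (114, np.float64(207.0)), (116, np.float64(207.0)), (118, np.float64(207.0)), (120, np.float64(207.0)), (122, np.float64(207.0)), (124, np.float64(207.0)), (126, np.float64(208.0)), (128, np.float64(208.0)), (130, np.float64(208.0)), (132, np.float64(208.0)), (134, np.float64(208.0)), (136, np.float64(157.0)), (138, np.float64(144.0)), (140, np.float64(142.0)), (142, np.float64(142.0)), (144, np.float64(143.0)), (146, np.float64(184.0)), (148, np.float64(189.0)), (150, np.float64(186.0)), (152, np.float64(186.0)), (154, np.float64(185.0)), (156, np.float64(184.0)), (158, np.float64(185.0)), (160, np.float64(184.0)), (162, np.float64(185.0)), (164, np.float64(184.0)), (166, np.float64(184.0)), (168, np.float64(184.0)), (170, np.float64(184.0)), (172, np.float64(184.0)), (174, np.float64(184.0)), (176, np.float64(183.0)), (178, np.float64(184.0)), (180, np.float64(183.0)), (182, np.float64(182.0)), (184, np.float64(124.0))]
[[-0.0052, 0.0128], [-0.0075, 0.0192], [-0.0093, 0.0196], [-0.0111, 0.0208], [-0.0129, 0.0215], [-0.0147, 0.0221], [-0.0165, 0.0227], [-0.0183, 0.0232], [-0.02, 0.0237], [-0.0218, 0.024], [-0.0236, 0.0251], [-0.0253, 0.0264], [-0.0271, 0.0267], [-0.0288, 0.0269], [-0.0306, 0.0275], [-0.0323, 0.0276], [-0.0342, 0.0253], [-0.0362, 0.0232], [-0.038, 0.0227], [-0.0397, 0.0248], [-0.0414, 0.026], [-0.0431, 0.0276], [-0.0449, 0.0275], [-0.0468, 0.0269], [-0.0488, 0.0261], [-0.0507, 0.0256], [-0.0527, 0.0247], [-0.0547, 0.0241], [-0.0567, 0.0231], [-0.0588, 0.0223]]
```

Converted, 20 mm / 750 = 0.0267, 18 mm / 750 = 0.024.

arm_command:
  plan:
    - [[0.004, 0, 0, 0, 0, 0, 1], [0.008, 0, 0, 0, 0, 0, 1], [0.012, 0, 0, 0, 0, 0, 1], [0.016, 0, 0, 0, 0, 0, 1], [0.0187, 0, 0, 0, 0, 0, 1], [0.0213, 0, 0, 0, 0, 0, 1], [0.024, 0, 0, 0, 0, 0, 1], [0.0267, 0, 0, 0, 0, 0, 1], [0.0267, 0, 0, 0, 0, 0, 1]]

```text
time_s: 4.15
ee_pos: [0.452, -0.0722, 0.0424]
eef_rot: [-3.141, 0.001, 1.54]
force: [-0.6, -5.1, -1.3]
grip_width: 0.0008
grip_force: 2.6
```

arm_command:
  plan:
    - [[0.0013, 0, 0, 0, 0, 0, 1], [0.0027, 0, 0, 0, 0, 0, 1], [0.0027, 0, 0, 0, 0, 0, 1]]

```text
time_s: 4.45
ee_pos: [0.4521, -0.0701, 0.0424]
eef_rot: [-3.141, 0.001, 1.54]
force: [-0.1, -5.3, 1.4]
grip_width: 0.0006
grip_force: 2.7
```

Converted, 1.5 mm / 750 = 0.002, 1 mm / 750 = 0.0013.

arm_command:
  plan:
    - [[0.0013, 0, 0, 0, 0, 0, 1], [0.002, 0, 0, 0, 0, 0, 1], [0.002, 0, 0, 0, 0, 0, 1]]

```text
time_s: 4.75
ee_pos: [0.4521, -0.0684, 0.0424]
eef_rot: [-3.141, 0.0, 1.54]
force: [-0.6, -3.3, 0.6]
grip_width: 0.0006
grip_force: 1.7
```

Converted, 1 mm / 750 = 0.0013, 0.5 mm / 750 = 0.0007.

arm_command:
  plan:
    - [[0.0007, 0, 0, 0, 0, 0, 1], [0.0013, 0, 0, 0, 0, 0, 1], [0.0013, 0, 0, 0, 0, 0, 1]]

```text
time_s: 5.05
ee_pos: [0.4524, -0.0669, 0.0424]
eef_rot: [3.142, -0.0, 1.54]
force: [0.7, 0.2, -0.2]
grip_width: 0.0005
grip_force: 0.0
```

```bash
python3 - <<'E'
from h import *
o=ctrl.get_obs(); print(o['ee_pos'],o['time_s'],o['force'])
i=cams.camera_info('wrist'); im,d=save('wrist','w3'); np.save('pics/w3_info.npy',i,allow_pickle=True)
g=cv2.cvtColor(im,cv2.COLOR_BGR2GRAY)
c=(g<45).astype(np.uint8); c[:,:375]=0;c[:,430:]=0;c[:150]=0;c[245:]=0
n,l,s,ce=cv2.connectedComponentsWithStats(c);print(s[1:],ce[1:]); 
for k in range(1,n):
  if s[k,4]>200: print('knob',np.round(onplane('wrist',[ce[k]],.083,i),4), 'z',np.round(deproj('wrist',[ce[k]],d,i),4))
i2=np.load('pics/w2_info.npy',allow_pickle=True).item();print('w2 knob z',deproj('wrist',[(400,216)],np.load('pics/w2.npy'),i2))
E
```

```text
[ 0.45237526 -0.06690952  0.04240655] 5.05 [ 0.71417878  0.1903358  -0.18154798]
[[386 203  36  34 901]] [[403.4017758  219.81576027]]
knob [[ 0.491  -0.0431  0.083 ]] z [[ 0.4901 -0.0421  0.0862]]
w2 knob z [[ 0.48959223 -0.06644846  0.07923729]]
```

arm_command:
  plan:
    - [[0.0007, 0, 0, 0, 0, 0, 1], [0.0013, 0, 0, 0, 0, 0, 1], [0.0013, 0, 0, 0, 0, 0, 1], [0.0013, 0, 0, 0, 0, 0, 1]]

```text
time_s: 5.5
ee_pos: [0.4524, -0.0661, 0.0425]
eef_rot: [3.142, -0.0, 1.54]
force: [0.3, -0.4, 0.6]
grip_width: 0.0003
grip_force: 0.0
```

```bash
cat > knob.py <<'E'
from h import *
o=ctrl.get_obs(); print(o['ee_pos'],o['time_s'],o['force'])
i=cams.camera_info('wrist'); im,d=save('wrist','k%d'%(o['time_s']*100))
np.save('pics/last_info.npy',i,allow_pickle=True)
g=cv2.cvtColor(im,cv2.COLOR_BGR2GRAY)
c=(g<45).astype(np.uint8); c[:,:375]=0;c[:,430:]=0;c[:140]=0;c[245:]=0
n,l,s,ce=cv2.connectedComponentsWithStats(c)
for k in range(1,n):
  if s[k,4]>200: print(ce[k],'knob z',np.round(deproj('wrist',[ce[k]],d,i),4))
E
python3 knob.py
```

```text
[ 0.45238459 -0.06611439  0.04245879] 5.5 [ 0.27101116 -0.35979557  0.59673499]
[403.42824601 217.66856492] knob z [[ 0.4903 -0.0404  0.0858]]
```

Converted, 1 mm / 750 = 0.0013, 0.5 mm / 750 = 0.0007.

arm_command:
  plan:
    - [[0.0007, 0, 0, 0, 0, 0, 1], [0.0013, 0, 0, 0, 0, 0, 1], [0.0013, 0, 0, 0, 0, 0, 1], [0.0013, 0, 0, 0, 0, 0, 1]]

```text
time_s: 5.95
ee_pos: [0.4524, -0.0652, 0.0424]
eef_rot: [-3.142, -0.0, 1.54]
force: [-0.2, 0.1, -0.0]
grip_width: 0.0005
grip_force: 0.0
```

```bash
python3 knob.py
```

```text
[ 0.45239888 -0.06516321  0.04242571] 5.95 [-0.21970732  0.1140649  -0.01664888]
[403.24266366 219.33408578] knob z [[ 0.4903 -0.0403  0.0855]]
```

Converted, 1.5 mm / 750 = 0.002, 1 mm / 750 = 0.0013.

arm_command:
  plan:
    - [[0.0007, 0, 0, 0, 0, 0, 1], [0.0013, 0, 0, 0, 0, 0, 1], [0.002, 0, 0, 0, 0, 0, 1], [0.002, 0, 0, 0, 0, 0, 1]]

```text
time_s: 6.4
ee_pos: [0.4525, -0.0636, 0.0425]
eef_rot: [-3.142, -0.0, 1.54]
force: [0.5, -0.6, 0.2]
grip_width: 0.0003
grip_force: 0.0
```

```bash
python3 knob.py
```

```text
[ 0.45245446 -0.06359484  0.04245889] 6.4 [ 0.49165361 -0.56270403  0.20485988]
[402.02606635 211.81753555] knob z [[ 0.4906 -0.0363  0.082 ]]
```

The plunger dropped: the knob fell to z 0.082 and jumped ahead of the finger. I'll retreat, lift, and go behind the bar, checking the stop on the way.

Converted, -100 mm / 750 = -0.1333, -75 mm / 750 = -0.1.

arm_command:
  plan:
    - [[-0.0107, 0, 0, 0, 0, 0, 1], [-0.0267, 0, 0, 0, 0, 0, 1], [-0.0293, 0, -0.0467, 0, 0, 0, 1], [-0.0333, 0, -0.1, 0, 0, 0, 1], [-0.0533, 0, -0.1333, 0, 0, 0, 1], [-0.08, 0, -0.1333, 0, 0, 0, 1], [-0.08, 0, -0.1333, 0, 0, 0, 1]]

```text
time_s: 7.15
ee_pos: [0.4506, -0.1259, 0.1431]
eef_rot: [3.14, 0.001, 1.538]
force: [0.2, -1.0, -0.0]
grip_width: 0.0007
grip_force: 0.0
```

```bash
python3 - <<'E'
from h import *
o=ctrl.get_obs(); print(o['ee_pos'],o['time_s'])
i=cams.camera_info('wrist'); im,d=save('wrist','w4'); np.save('pics/w4_info.npy',i,allow_pickle=True)
E
```

```text
[ 0.4506236  -0.12591495  0.14307062] 7.15
```

View pics/w4.png

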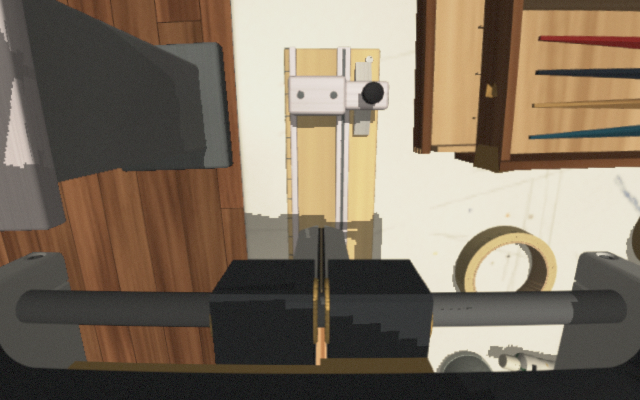

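The stop holds on the clip with the finger away: the knob is at (373,93), the clip spans rows 62–136, and the stop's near edge is at row 114. I'll put numbers on it.

```bash
python3 - <<'E'
from h import *
i=np.load('pics/w4_info.npy',allow_pickle=True).item(); d=np.load('pics/w4.npy')
print('clip ends',np.round(onplane('wrist',[(363,136),(363,62)],.015,i),4))
print('knob',np.round(deproj('wrist',[(373,93)],d,i),4),np.round(onplane('wrist',[(373,93)],.083,i),4))
print('face',np.round(onplane('wrist',[(318,114)],.06,i),4))
E
```

```text
clip ends [[ 0.4929 -0.0712  0.015 ]
 [ 0.4932 -0.0052  0.015 ]]
knob [[ 0.4915 -0.038   0.0822]] [[ 0.4914 -0.0381  0.083 ]]
face [[ 0.4513 -0.0509  0.06  ]]
```

Converted, -225 mm / 750 = -0.3, -215 mm / 750 = -0.2867.

arm_command:
  plan:
    - [[-0.0533, -0.0013, 0, 0, 0, 0, 1], [-0.1133, -0.0027, 0, 0, 0, 0, 1], [-0.1733, -0.004, 0, 0, 0, 0, 1], [-0.2333, -0.004, 0, 0, 0, 0, 1], [-0.2867, -0.004, 0, 0, 0, 0, 1], [-0.3, -0.004, 0, 0, 0, 0, 1], [-0.3, -0.004, 0, 0, 0, 0, 1]]

```text
time_s: 7.9
ee_pos: [0.4401, -0.3489, 0.1414]
eef_rot: [-3.14, -0.001, 1.538]
force: [-0.1, 0.9, -0.2]
grip_width: 0.0004
grip_force: 0.0
```

```bash
python3 - <<'E'
from h import *
o=ctrl.get_obs(); print(o['ee_pos'],o['time_s'])
im,d=save('top','top1')
h=cv2.cvtColor(im,cv2.COLOR_BGR2HSV); print(h[236,340:405:3].tolist())
c=im[195:255,265:437]; cv2.imwrite('pics/crop1.png',cv2.resize(c,None,fx=4.6,fy=4.6,interpolation=cv2.INTER_CUBIC))
E
```

```text
[ 0.44013538 -0.34886774  0.14138026] 7.9
[[20, 108, 185], [21, 111, 184], [21, 110, 185], [21, 109, 183], [21, 110, 185], [20, 114, 156], [18, 124, 198], [17, 122, 198], [17, 124, 199], [18, 124, 199], [18, 123, 199], [18, 126, 199], [18, 122, 201], [17, 121, 202], [16, 133, 121], [30, 125, 43], [28, 101, 104], [28, 107, 98], [28, 103, 94], [28, 109, 89], [90, 10, 26], [24, 23, 55]]
```

View pics/crop1.png

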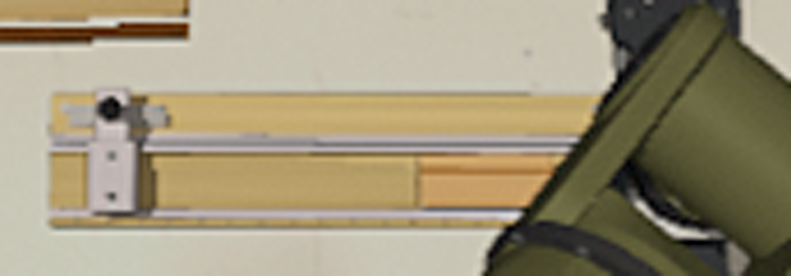

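The stop is seated, with the knob at -0.038 against the clip's middle at -0.038. The bar hasn't moved (crop columns 418–555). I'll go down behind it.

Converted, 113 mm / 750 = 0.1507, 108 mm / 750 = 0.144.

arm_command:
  plan:
    - [[0, 0, 0.04, 0, 0, 0, 1], [0, 0, 0.08, 0, 0, 0, 1], [0, 0, 0.1133, 0, 0, 0, 1], [0, 0, 0.1333, 0, 0, 0, 1], [0, 0, 0.144, 0, 0, 0, 1], [0, 0, 0.1507, 0, 0, 0, 1], [0, 0, 0.1507, 0, 0, 0, 1]]

```text
time_s: 8.65
ee_pos: [0.4409, -0.3483, 0.0297]
eef_rot: [3.141, 0.0, 1.54]
force: [0.6, 0.4, -0.6]
grip_width: 0.0005
grip_force: 0.0
```

Converted, 76 mm / 750 = 0.1013, 68 mm / 750 = 0.0907.

arm_command:
  plan:
    - [[0.0067, 0, 0, 0, 0, 0, 1], [0.0133, 0, 0, 0, 0, 0, 1], [0.0187, 0, 0, 0, 0, 0, 1], [0.024, 0, 0, 0, 0, 0, 1], [0.0293, 0, 0, 0, 0, 0, 1], [0.0373, 0, 0, 0, 0, 0, 1], [0.048, 0, 0, 0, 0, 0, 1], [0.0587, 0, 0, 0, 0, 0, 1], [0.0693, 0, 0, 0, 0, 0, 1], [0.08, 0, 0, 0, 0, 0, 1], [0.0907, 0, 0, 0, 0, 0, 1], [0.1013, 0, 0, 0, 0, 0, 1]]

```text
time_s: 9.85
ee_pos: [0.443, -0.2718, 0.0295]
eef_rot: [3.142, 0.0, 1.54]
force: [-0.0, -0.9, 1.1]
grip_width: 0.0003
grip_force: 0.6
```

```bash
python3 - <<'E'
from h import *
o=ctrl.get_obs(); print(o['ee_pos'],o['time_s'],o['force'])
i=cams.camera_info('wrist'); im,d=save('wrist','w5'); np.save('pics/w5_info.npy',i,allow_pickle=True)
E
```

```text
[ 0.44300974 -0.27180856  0.02947585] 9.85 [-0.02767412 -0.91346295  1.1474606 ]
```

View pics/w5.png

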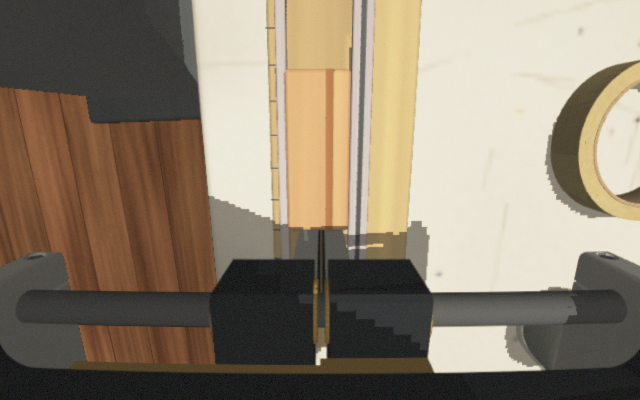

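The bar is being pushed straight: its front is at row 70, its back at row 228, columns 286–350. I'll measure how far is left.

```bash
python3 - <<'E'
from h import *
i=np.load('pics/w5_info.npy',allow_pickle=True).item()
print(np.round(onplane('wrist',[(318,70),(318,227)],.04,i),4))
E
```

```text
[[ 0.4448 -0.1781  0.04  ]
 [ 0.4421 -0.2601  0.04  ]]
```

Converted, 110 mm / 750 = 0.1467, 106 mm / 750 = 0.1413.

arm_command:
  plan:
    - [[0.0107, 0, 0, 0, 0, 0, 1], [0.024, 0, 0, 0, 0, 0, 1], [0.0373, 0, 0, 0, 0, 0, 1], [0.0507, 0, 0, 0, 0, 0, 1], [0.064, 0, 0, 0, 0, 0, 1], [0.0773, 0, 0, 0, 0, 0, 1], [0.0907, 0, 0, 0, 0, 0, 1], [0.104, 0, 0, 0, 0, 0, 1], [0.1173, 0, 0, 0, 0, 0, 1], [0.1307, 0, 0, 0, 0, 0, 1], [0.1413, 0, 0, 0, 0, 0, 1], [0.1467, 0, 0, 0, 0, 0, 1]]

```text
time_s: 11.1
ee_pos: [0.4464, -0.1618, 0.0295]
eef_rot: [-3.142, -0.0, 1.54]
force: [0.2, -0.4, 0.4]
grip_width: 0.0009
grip_force: 0.3
```

```bash
python3 - <<'E'
from h import *
o=ctrl.get_obs(); print(o['ee_pos'],o['time_s'],o['force'])
i=cams.camera_info('wrist'); im,d=save('wrist','w6'); np.save('pics/w6_info.npy',i,allow_pickle=True)
g=cv2.cvtColor(im,cv2.COLOR_BGR2HSV)
for v in range(20,110,2): print(v,g[v,305:320].mean(0).round().tolist(),d[v,312].round(4),end=';')
E
```

```text
[ 0.44643765 -0.16176365  0.02947295] 11.1 [ 0.24874885 -0.37091012  0.39402079]
20 [12.0, 25.0, 116.0] 0.1366;22 [14.0, 23.0, 81.0] 0.137;24 [10.0, 22.0, 74.0] 0.1395;26 [9.0, 24.0, 77.0] 0.1424;28 [13.0, 25.0, 76.0] 0.1455;30 [15.0, 22.0, 77.0] 0.1493;32 [13.0, 22.0, 75.0] 0.1526;34 [14.0, 23.0, 76.0] 0.1538;36 [15.0, 23.0, 75.0] 0.1588;38 [12.0, 23.0, 78.0] 0.1618;40 [13.0, 24.0, 76.0] 0.1665;42 [11.0, 24.0, 76.0] 0.1755;44 [19.0, 80.0, 105.0] 0.1814;46 [19.0, 97.0, 121.0] 0.1804;48 [19.0, 98.0, 121.0] 0.1811;50 [19.0, 99.0, 121.0] 0.1812;52 [19.0, 98.0, 121.0] 0.1829;54 [19.0, 97.0, 121.0] 0.1823;56 [19.0, 99.0, 121.0] 0.1824;58 [19.0, 97.0, 121.0] 0.1823;60 [19.0, 98.0, 121.0] 0.1829;62 [20.0, 98.0, 121.0] 0.1826;64 [19.0, 98.0, 121.0] 0.1824;66 [19.0, 101.0, 165.0] 0.1836;68 [19.0, 101.0, 215.0] 0.184;70 [15.0, 113.0, 217.0] 0.1581;72 [17.0, 110.0, 229.0] 0.158;74 [17.0, 110.0, 231.0] 0.1575;76 [17.0, 110.0, 231.0] 0.1571;78 [17.0, 109.0, 231.0] 0.1587;80 [17.0, 109.0, 231.0] 0.1592;82 [17.0, 110.0, 231.0] 0.1587;84 [17.0, 109.0, 231.0] 0.1591;86 [17.0, 109.0, 231.0] 0.1601;88 [17.0, 110.0, 232.0] 0.1595;90 [17.0, 110.0, 232.0] 0.1606;92 [17.0, 110.0, 231.0] 0.1609;94 [17.0, 109.0, 231.0] 0.1592;96 [17.0, 110.0, 232.0] 0.1622;98 [17.0, 109.0, 232.0] 0.1609;100 [17.0, 109.0, 231.0] 0.1623;102 [17.0, 109.0, 231.0] 0.1614;104 [17.0, 110.0, 231.0] 0.1624;106 [17.0, 110.0, 231.0] 0.1621;108 [17.0, 109.0, 232.0] 0.1622;
```

```bash
python3 - <<'E'
from h import *
i=np.load('pics/w6_info.npy',allow_pickle=True).item()
print(np.round(onplane('wrist',[(312,69.5)],.04,i),4),np.round(onplane('wrist',[(312,43.3)],.02,i),4),np.round(onplane('wrist',[(312,21)],.06,i),4))
E
```

```text
[[ 0.4452 -0.0677  0.04  ]] [[ 0.4452 -0.0509  0.02  ]] [[ 0.4463 -0.0512  0.06  ]]
```

Converted, 13 mm / 750 = 0.0173, 11 mm / 750 = 0.0147.

arm_command:
  plan:
    - [[0.004, 0, 0, 0, 0, 0, 1], [0.008, 0, 0, 0, 0, 0, 1], [0.012, 0, 0, 0, 0, 0, 1], [0.0147, 0, 0, 0, 0, 0, 1], [0.0173, 0, 0, 0, 0, 0, 1], [0.0173, 0, 0, 0, 0, 0, 1]]

```text
time_s: 11.75
ee_pos: [0.4468, -0.1493, 0.0294]
eef_rot: [-3.142, -0.0, 1.54]
force: [-0.8, 0.0, -0.5]
grip_width: 0.0007
grip_force: 0.0
```

Converted, 1.5 mm / 750 = 0.002, 1 mm / 750 = 0.0013.

arm_command:
  plan:
    - [[0.0007, 0, 0, 0, 0, 0, 1], [0.0013, 0, 0, 0, 0, 0, 1], [0.002, 0, 0, 0, 0, 0, 1], [0.002, 0, 0, 0, 0, 0, 1]]

```text
time_s: 12.15
ee_pos: [0.4468, -0.148, 0.0294]
eef_rot: [-3.142, -0.0, 1.54]
force: [0.6, -0.5, -0.1]
grip_width: 0.0002
grip_force: 0.1
```

Converted, 1 mm / 750 = 0.0013, 0.5 mm / 750 = 0.0007.

arm_command:
  plan:
    - [[0.0007, 0, 0, 0, 0, 0, 1], [0.0013, 0, 0, 0, 0, 0, 1], [0.0013, 0, 0, 0, 0, 0, 1], [0.0013, 0, 0, 0, 0, 0, 1]]

```text
time_s: 12.55
ee_pos: [0.4469, -0.147, 0.0294]
eef_rot: [-3.142, -0.0, 1.54]
force: [-0.7, 0.7, 0.3]
grip_width: 0.0008
grip_force: 0.0
```

```bash
cat > gap.py <<'E'
from h import *
o=ctrl.get_obs(); print(o['ee_pos'],o['time_s'],o['force'])
i=cams.camera_info('wrist'); im,d=save('wrist','g%d'%(o['time_s']*100))
g=cv2.cvtColor(im,cv2.COLOR_BGR2HSV)[:,305:320].mean(1)
top=next(v for v in range(10,140) if g[v,2]<150); bar=next(v for v in range(top,150) if g[v,1]>90 and g[v,2]>175)
print(top,bar,'face',onplane('wrist',[(312,top)],.06,i)[0,1],'bar',onplane('wrist',[(312,bar-.5)],.04,i)[0,1], g[top-2:bar+3].round().tolist())
E
python3 gap.py
```

```text
[ 0.44685858 -0.14699213  0.0294337 ] 12.55 [-0.66575092  0.74196026  0.25460722]
56 73 face -0.05053360608983591 bar -0.0543841915026714 [[12.0, 26.0, 170.0], [12.0, 26.0, 150.0], [12.0, 25.0, 124.0], [13.0, 26.0, 100.0], [14.0, 24.0, 82.0], [25.0, 24.0, 76.0], [13.0, 22.0, 76.0], [14.0, 26.0, 76.0], [10.0, 23.0, 76.0], [13.0, 23.0, 77.0], [11.0, 22.0, 76.0], [11.0, 21.0, 77.0], [22.0, 22.0, 76.0], [13.0, 25.0, 77.0], [14.0, 39.0, 80.0], [15.0, 85.0, 97.0], [15.0, 111.0, 123.0], [15.0, 111.0, 128.0], [15.0, 112.0, 135.0], [15.0, 115.0, 175.0], [17.0, 112.0, 221.0], [17.0, 110.0, 231.0]]
```

arm_command:
  plan:
    - [[0.0007, 0, 0, 0, 0, 0, 1], [0.0013, 0, 0, 0, 0, 0, 1], [0.0013, 0, 0, 0, 0, 0, 1]]

```text
time_s: 12.9
ee_pos: [0.4469, -0.146, 0.0295]
eef_rot: [3.142, -0.0, 1.54]
force: [0.4, 0.5, 0.3]
grip_width: 0.0003
grip_force: 0.1
```

Converted, 1 mm / 750 = 0.0013, 0.5 mm / 750 = 0.0007.

arm_command:
  plan:
    - [[0.0007, 0, 0, 0, 0, 0, 1], [0.0013, 0, 0, 0, 0, 0, 1], [0.0013, 0, 0, 0, 0, 0, 1]]

```text
time_s: 13.2
ee_pos: [0.4469, -0.1453, 0.0295]
eef_rot: [3.141, 0.001, 1.54]
force: [0.2, -5.0, -0.0]
grip_width: 0.0003
grip_force: 2.3
```

Converted, 1 mm / 750 = 0.0013, 0.5 mm / 750 = 0.0007.

arm_command:
  plan:
    - [[0.0007, 0, 0, 0, 0, 0, 1], [0.0013, 0, 0, 0, 0, 0, 1], [0.0013, 0, 0, 0, 0, 0, 1]]

```text
time_s: 13.5
ee_pos: [0.4471, -0.1451, 0.0297]
eef_rot: [3.141, 0.002, 1.54]
force: [-2.0, -10.8, 0.3]
grip_width: 0.0001
grip_force: 5.7
```

```bash
python3 gap.py
```

```text
[ 0.44707028 -0.14507773  0.02966925] 13.5 [ -2.04460477 -10.76755746   0.30780585]
60 78 face -0.050172009247349825 bar -0.05479175577641321 [[11.0, 26.0, 171.0], [11.0, 26.0, 153.0], [12.0, 26.0, 126.0], [11.0, 24.0, 101.0], [9.0, 23.0, 83.0], [11.0, 23.0, 77.0], [12.0, 20.0, 75.0], [11.0, 21.0, 76.0], [12.0, 22.0, 76.0], [10.0, 23.0, 78.0], [12.0, 27.0, 77.0], [14.0, 62.0, 89.0], [15.0, 108.0, 116.0], [15.0, 112.0, 125.0], [15.0, 112.0, 129.0], [15.0, 112.0, 132.0], [15.0, 113.0, 132.0], [15.0, 112.0, 132.0], [15.0, 113.0, 135.0], [15.0, 114.0, 162.0], [16.0, 114.0, 207.0], [17.0, 110.0, 230.0], [17.0, 109.0, 231.0]]
```

The bar is against the stop: force rose from 0 to 11 N with almost no movement, still below the 13 N needed to force the stop on. I'll back off, lift and check.

Converted, -130 mm / 750 = -0.1733, -110 mm / 750 = -0.1467.

arm_command:
  plan:
    - [[-0.0027, 0, 0, 0, 0, 0, 1], [-0.0067, 0, 0, 0, 0, 0, 1], [-0.02, 0, 0, 0, 0, 0, 1], [-0.0373, 0, 0, 0, 0, 0, 1], [-0.04, 0, -0.0467, 0, 0, 0, 1], [-0.04, 0, -0.1, 0, 0, 0, 1], [-0.0267, 0, -0.1467, 0, 0, 0, 1], [-0.0133, 0, -0.1733, 0, 0, 0, 1], [0, 0, -0.1733, 0, 0, 0, 1], [0, 0, -0.1733, 0, 0, 0, 1]]

```text
time_s: 14.55
ee_pos: [0.4468, -0.1437, 0.1589]
eef_rot: [-3.141, -0.0, 1.54]
force: [0.4, 0.0, -0.6]
grip_width: 0.0007
grip_force: 0.0
```

```bash
python3 - <<'E'
from h import *
o=ctrl.get_obs(); print(o['ee_pos'],o['time_s'],o['force'])
i=cams.camera_info('wrist'); im,d=save('wrist','w7'); np.save('pics/last_info.npy',i,allow_pickle=True)
c=im[20:240,230:430]; cv2.imwrite('pics/w7c.png',cv2.resize(c,None,fx=2.6,fy=2.6,interpolation=cv2.INTER_CUBIC))
g=cv2.cvtColor(im,cv2.COLOR_BGR2HSV)[:,308:320].mean(1).round()
print([(v,*g[v].tolist(),round(float(d[v,313]),3)) for v in range(70,140,2)])
m=(cv2.cvtColor(im,cv2.COLOR_BGR2GRAY)<45).astype(np.uint8);m[:,:345]=0;m[:,410:]=0;m[:40]=0;m[200:]=0
n,l,s,ce=cv2.connectedComponentsWithStats(m)
for k in range(1,n):
  if s[k,4]>100: print(ce[k],s[k],deproj('wrist',[ce[k]],d,i),onplane('wrist',[ce[k]],.082,i))
E
```

```text
[ 0.44679505 -0.14370925  0.15894661] 14.55 [ 0.43800264  0.04750306 -0.62729404]
[(70, 13.0, 17.0, 224.0, 0.259), (72, 12.0, 17.0, 220.0, 0.261), (74, 14.0, 18.0, 214.0, 0.261), (76, 13.0, 18.0, 221.0, 0.262), (78, 12.0, 17.0, 227.0, 0.262), (80, 14.0, 18.0, 225.0, 0.261), (82, 13.0, 19.0, 223.0, 0.262), (84, 12.0, 17.0, 226.0, 0.262), (86, 13.0, 18.0, 226.0, 0.262), (88, 12.0, 17.0, 226.0, 0.265), (90, 11.0, 26.0, 202.0, 0.264), (92, 12.0, 24.0, 130.0, 0.266), (94, 11.0, 30.0, 80.0, 0.28), (96, 15.0, 105.0, 119.0, 0.285), (98, 15.0, 112.0, 131.0, 0.284), (100, 15.0, 116.0, 215.0, 0.286), (102, 17.0, 110.0, 231.0, 0.286), (104, 17.0, 109.0, 232.0, 0.286), (106, 17.0, 109.0, 232.0, 0.287), (108, 17.0, 110.0, 231.0, 0.287), (110, 17.0, 110.0, 231.0, 0.288), (112, 17.0, 110.0, 231.0, 0.288), (114, 17.0, 110.0, 231.0, 0.289), (116, 17.0, 109.0, 232.0, 0.288), (118, 17.0, 109.0, 231.0, 0.289), (120, 17.0, 109.0, 231.0, 0.288), (122, 17.0, 109.0, 232.0, 0.29), (124, 17.0, 109.0, 232.0, 0.291), (126, 17.0, 109.0, 232.0, 0.29), (128, 17.0, 109.0, 232.0, 0.291), (130, 17.0, 109.0, 231.0, 0.291), (132, 17.0, 108.0, 232.0, 0.292), (134, 17.0, 109.0, 232.0, 0.292), (136, 17.0, 109.0, 232.0, 0.293), (138, 17.0, 110.0, 231.0, 0.294)]
```

View pics/w7c.png

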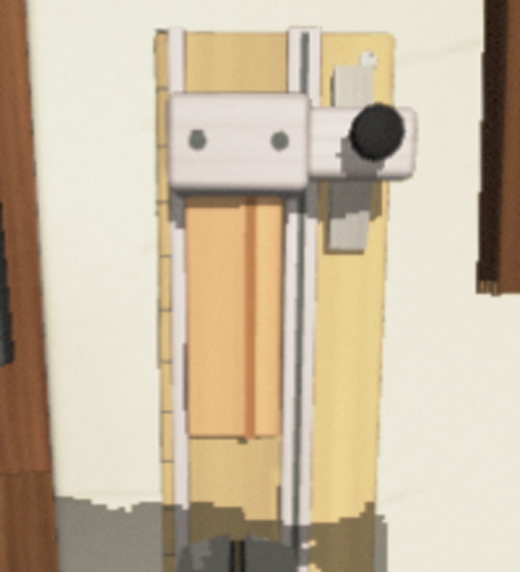

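The crop shows the bar straight in the channel and tucked up to the stop's face, with the knob still over the clip. One last numeric check.

```bash
python3 - <<'E'
from h import *
i=np.load('pics/last_info.npy',allow_pickle=True).item(); d=np.load('pics/w7.npy')
print('knob',deproj('wrist',[(374.6,70.4)],d,i),'face',onplane('wrist',[(313,91.5)],.06,i)[0],'bar back',onplane('wrist',[(313,188)],.04,i)[0],'bar front',onplane('wrist',[(313,95)],.04,i)[0])
print('clip ends',onplane('wrist',[(363,20+252/2.6),(363,20+66/2.6)],.015,i)[:,1])
E
```

```text
knob [[ 0.49104079 -0.03791902  0.08211011]] face [ 0.44341688 -0.04982603  0.06      ] bar back [ 0.43987857 -0.13567254  0.04      ] bar front [ 0.44289994 -0.05092475  0.04      ]
clip ends [-0.07090537 -0.00520489]
```

The plunger is at -0.0379, over the clip's middle at -0.038, with the knob down at z 0.082. The bar's front is about 1 mm from the stop's face, and the arm is clear.

```bash
python3 -c "
from station import ctrl
print(ctrl.hand_in())"
```

```text
the job is handed in; nothing more can be done
None
```

I handed the job in: the stop is clicked into the clip's notch and the bar is butted against it (gap about 1 mm), with the arm clear; no verdict came back.

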